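# Scan a tin into the pantry list

## Task

Book the fish tin on the drainer into the pantry list: on the key pad press the green key and let it come up, then press the blue key and let it come up, and leave the red key alone. Then draw the hand scanner out of its dock, tilt it to about 45 degrees (from straight above the shiny lid dazzles it) and aim the window at its nose at the middle of the tin's lid, from 10 to 25 cm away. Finish while still holding it so, raised and still and touching nothing but the gripper; do not shift the tin, the spice jar, the list pad or the tape.

Things in the scene. Friction and masses are not known exactly. Their poses are not given: they have to be found in the camera images.
- key_pad: White key pad base plate, 80 (x) x 180 (y) x 8 mm, fixed to the worktop. Origin: centre of its underside; z up, y along the row of keys. Three round spring keys in black housings stand on it at y = -55, 0 and +55 mm; which colour stands where varies.
- key_green_top (a point): Middle of the top face of the green key (26 mm across), z up. The key is pressed straight down.
- key_blue_top (a point): Middle of the top face of the blue key (26 mm across), z up.
- key_red_top (a point): Middle of the top face of the red key (26 mm across), z up: not to be pressed.
- key_green (a joint): Travel of the green key in m: 0 up, 0.006 fully down (4 N); counts as pressed beyond 0.004; springs back up.
- key_blue (a joint): Travel of the blue key in m: as the green one.
- key_red (a joint): Travel of the red key in m: must stay up.
- dock: Black scanner dock, 54 x 54 mm block on a round grey foot of 78 mm diameter, 57 mm high, fixed to the worktop. Origin: centre of the underside, z up. A round vertical well of 30 mm diameter goes down in its middle from the top to 12 mm above the worktop.
- scanner: Hand scanner, 152 mm long, about 140 g, standing nose down in the dock (origin 12 mm above the worktop). Origin: middle of the window at its nose; z runs from nose to butt, so it looks along -z. From the nose: grey nose 27 mm thick to 47 mm, orange collar 33 mm thick to 53 mm, then the white flat-sided handle, 36 mm (x) by 30 mm (y), to 152 mm. The orange trigger does nothing.
- tin: Oblong fish tin, white with a teal lid, 63 (x) x 105 (y) x 28 mm, loose, lying on the wire drainer rack. Origin: centre of its underside, z up.
- tin_lid (a point): Middle of the tin's lid (top face), z up.
- spice_jar: Round glass spice jar with a dark lid, 41 mm across, 105 mm high, loose bystander. Origin: centre of the underside.
- list_pad: Spiral note pad, 125 x 89 x 13 mm, loose bystander. Origin: centre of the underside.
- tape: Roll of tape lying flat, 103 mm across, 25 mm high, loose bystander. Origin: centre of the underside.
Mind the look-alikes: they are no part of the job. Leave any turquoise look-alike of the scanner alone.

How it is judged:
By the outcome, as a careful person would: the job done as asked, in the order asked, and still so for the second after the job is handed in, while the arm keeps its last pose, push and grip.
It also fails if it takes over 48 s, if anything falls off the work surface, if the arm or the gripper's body presses on something with over 40 N, if the wrist force passes 120 N, or if a joint passes its speed limit or range.

## Robot

A 7-joint arm with a two-finger parallel gripper is mounted at the origin on a cart in front of the work surface, level with it; the furniture and walls round the work are solid. World frame = base frame: x ahead of the robot, y to its left, z up, the work surface at z = 0. Lengths are in m, angles in rad, forces in N, time in s.
With the tool pointing down it reaches from about 0.35 to 0.9 m from the base axis. Payload 8.1 kg.
Tool frame: the origin (TCP) lies at the very end of the fingers, on their centre line; the grasp point (between the pads) lies 19 mm behind it; z points along the fingers, y is the line along which they close (so a half turn about z gives the same grasp; the last joint's range is limited). The gripper opens to 92 mm and grips with 3 to 60 N. Pads are 19 mm wide; open, the fingers measure 130 mm over their backs; the gripper's body (75 mm by 190 mm) begins 47 mm behind the grasp point.
Start: joints at [1.201, 0.434, 0.025, 1.573, -0.012, 1.134, -0.075], TCP at [0.165, -0.603, 0.227] pointing down, gripper open.
Joint ranges: [-2.62, 2.62], [-0.44, 2.09], [-1.27, 1.32], [0.08, 2.57], [-1.32, 4.46], [0.12, 2], [-2.74, 2.74]. Speed limits (rad/s): [2.22, 2.22, 3.01, 3.01, 3.14, 3.14, 3.14].

## Interface

Orientations are given as a rotation vector (axis times angle).
In Python, from cell import readout, cams, job gives the robot as it stands.
- The arm moves only by the tool drive_tool, never from a script. Its argument "commands" is a list of rows, each a list of 3 entries, a list of its own where there are three numbers: the turn, a rotation vector about the tool's x, y, z in rad, then the shift along the tool's x, y, z in cm, then the gripper's target within -1 to 1 (fully open at 1, half-way at 0, shut at -1). A call has 1 to 20 rows; each row is the pose to reach, as a shift and turn from the pose commanded when the call began, along the tool's axes at that moment; what a row does not reach only later rows make up. A row lasts 1/12 s, in which the tool goes at most 41.7 mm and 7.16 degrees, less where a joint would pass 70% of its speed; a pose out of reach is approached as far as the arm can. A call with a gripper value outside its range is refused whole. The fingers move at their own pace and stop on an object; "newtons" is the grip in N (left out, the last holds). Time passes only in rows, so rows that repeat a pose let the fingers close. It gives the time, the measured TCP pose, the force, the opening and the grip force at its end, in the units of the state.
- readout.observe(): the state, without advancing time (a new reading comes with each control period).
- cams.get_image(name): name is "side" or "top" or "wrist"; returns the picture (400x640x3 uint8, blue, green, red); there is no depth.
- cams.camera_info(name): a dict with "camera_matrix" (3x3 intrinsics, pixels), "k1" (the pictures are not rectified: a ray, as slopes to the right and down, at radius r is drawn at 1 + k1 r^2 times it, then the intrinsics apply), "R" (3x3) and "t" (3): a world point X has camera coordinates R X + t. Camera axes: x right, y down, z forward; pixel columns grow to the right and rows downward; lengths in m; the calibration is good to about 2 mm. A picture is of the moment at which its call begins: read the wrist's pose just before it. camera_info takes no time and is no camera call; for the wrist camera it gives the pose at the moment of the call.
- job.sign_off(): hands the job in; it is judged then, once.
The state is a dict: "clock": time; "joints": joint angles; "dq": joint speeds; "joint_efforts": joint torques, N m; "position": TCP position; "ee_rot": TCP orientation; "force": force on the tool from outside, world axes, zero at the start; "ft_torque": the same for the moment, N m; "width": opening from 0.0 (shut) to 1.0 (fully open); "gripper_force": force on a finger pad.
Only numpy, scipy, OpenCV 4.12 (cv2) and the standard library are available. Lean on these libraries where they do the work, as an engineer would, in place of code of your own. Each camera call takes 0.05 s, during which the arm holds its last target. There are 200 camera calls.

## Working session

There is one attempt and no reset: what is moved stays moved. The work goes in short steps, Python scripts to look and compute and a tool call to move; the robot and the scene stay as the last step left them, time stands still between calls to the robot, and variables do not carry over. Pictures are saved under pics/ and viewed, at most 10 in all, crops included, and the job is handed in when it is done.

Besides the shell and the picture viewer there is one more tool, called after "Request:" as name([rows], argument=value, ...), one row to a line, values as JSON. drive_tool: Moves the arm, as the interface text tells. Its arguments: {"type":"object","properties":{"commands":{"type":"array"},"newtons":{"type":"number"}},"required":["commands"]}

```bash
mkdir -p pics
cat > h.py <<'E'
import numpy as np, cv2
from scipy.spatial.transform import Rotation as Ro
from cell import readout, cams, job
def snap(n,f):
    im=cams.get_image(n); cv2.imwrite('pics/'+f,im); return im
def ray(n,u,v,info=None):
    i=info or cams.camera_info(n); K=np.array(i["camera_matrix"]);R=np.array(i["R"]);t=np.array(i["t"])
    d=np.array([(u-K[0,2])/K[0,0],(v-K[1,2])/K[1,1]]); s=d.copy()
    for _ in range(30): s=d/(1+i["k1"]*(s@s))
    return -R.T@t, R.T@np.array([s[0],s[1],1])
def atz(n,u,v,z,info=None):
    c,d=ray(n,u,v,info); return c+d*(z-c[2])/d[2]
def proj(n,X,info=None):
    i=info or cams.camera_info(n); K=np.array(i["camera_matrix"]);p=np.array(i["R"])@np.array(X)+np.array(i["t"])
    s=p[:2]/p[2]; s=s*(1+i["k1"]*(s@s)); return K[0,0]*s[0]+K[0,2],K[1,1]*s[1]+K[1,2]
def tri(n1,p1,n2,p2):
    a,d=ray(n1,*p1);b,e=ray(n2,*p2)
    k=np.linalg.lstsq(np.c_[d,-e],b-a,rcond=None)[0]
    P=a+d*k[0];Q=b+e*k[1]; return (P+Q)/2,np.linalg.norm(P-Q)
E
python3 - <<'E'
from h import *
np.set_printoptions(precision=4,suppress=True)
snap('top','top0.png');snap('side','side0.png')
for n in('top','side','wrist'):
    i=cams.camera_info(n);print(n,i['camera_matrix'],i['k1'],-np.array(i['R']).T@np.array(i['t']),np.array(i['R'])[2])
s=readout.observe();print(s)
E
```

```text
top [[369.9783   0.     312.2379]
 [  0.     369.9783 197.5991]
 [  0.       0.       1.    ]] 0.02401903392360417 [0.5044 0.0277 1.0226] [ 0.0734 -0.0017 -0.9973]
side [[506.9965   0.     317.9197]
 [  0.     506.9965 210.5277]
 [  0.       0.       1.    ]] -0.15793595629350535 [ 0.5565 -1.1268  0.7205] [ 0.015   0.8675 -0.4973]
wrist [[292.4996   0.     317.3674]
 [  0.     292.4996 195.4628]
 [  0.       0.       1.    ]] -0.04525392061288152 [ 0.2436 -0.5805  0.3826] [-0.29   -0.0785 -0.9538]
{'clock': 0.1, 'joints': array([ 1.2014,  0.4351,  0.025 ,  1.574 , -0.0116,  1.134 , -0.0751]), 'dq': array([ 0.0004, -0.0022,  0.001 , -0.0013,  0.0002, -0.    ,  0.    ]), 'joint_efforts': array([  0.0025, -66.9128,   0.9878, -31.5155,  -0.0605,   0.0373,
         0.0001]), 'position': array([ 0.1646, -0.6025,  0.2261]), 'ee_rot': array([-3.1124, -0.4176,  0.0005]), 'force': array([ 0.2386, -0.2241,  0.0868]), 'ft_torque': array([-0.0128,  0.0323,  0.0021]), 'gripper_force': 0.0, 'width': 1.0003025002706747}
```

View pics/top0.png

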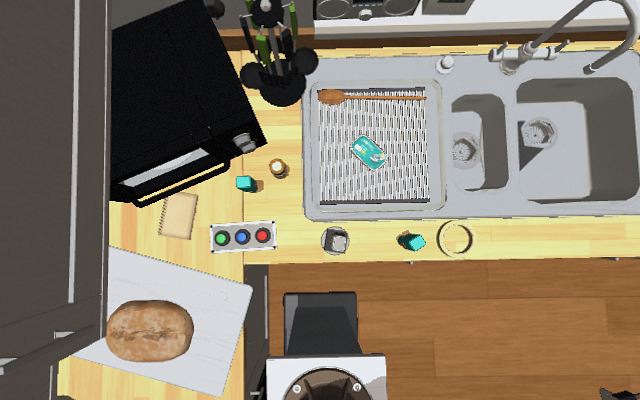

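View pics/side0.png

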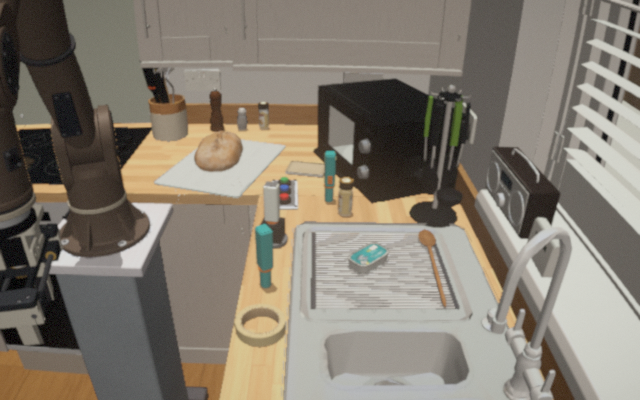

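The top view shows the white scanner in its dock at (336,240). The turquoise look-alikes are at (412,241) and (245,183). The keys are green (222,239), blue (242,237) and red (262,236), and the tin is at (369,152). In the side view the white scanner is at (272,205), between the two turquoise ones. I choose the white one and will check it in a close crop.

Run:
```python
import cv2,numpy as np
t=cv2.imread('pics/top0.png');s=cv2.imread('pics/side0.png')
r=lambda im,x,y,w,h,k:cv2.resize(im[y:y+h,x:x+w],None,fx=k,fy=k,interpolation=cv2.INTER_CUBIC)
a=r(t,205,210,160,50,5) #800x250
b=r(s,250,170,80,80,4) #320
c=r(t,340,125,60,50,6)[:, :]#360x300
c=cv2.copyMakeBorder(c,0,20,0,0,cv2.BORDER_CONSTANT)
bc=np.hstack([b,c,np.zeros((320,120,3),np.uint8)])
cv2.imwrite('pics/crop0.png',np.vstack([a,bc]))
```

```text
(no output)
```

View pics/crop0.png

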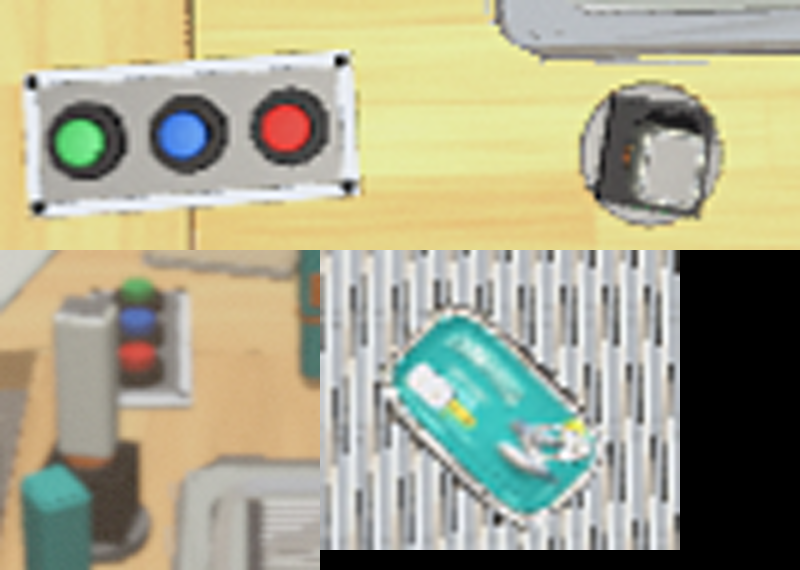

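Run:
```python
from h import *
np.set_printoptions(precision=4,suppress=True)
for n,a,b in(('green',(220.6,238.4),(284.5,179.5)),('blue',(241.6,237),(284.3,188)),('red',(262.4,235.4),(284.3,196.8)),('butt',(340,243.6),(270.8,183.8)),('tin',(369.2,152.5),(368,254))):
    print(n,*tri('top',a,'side',b))
for z in(.03,.035,.04): print(z,atz('top',220.6,238.4,z),atz('top',241.6,237,z))
print('butt164',atz('top',340,243.6,.164),'foot',atz('top',335,240.6,0.01))
for z in(0,.03,.04):print('tin',z,atz('top',369.2,152.5,z))
for p in((30,82),(343,60),(348,187),(37,207)): print('pad',atz('top',205+p[0]/5,210+p[1]/5,.008))
for p in((455,310),(600,440),(525,525),(382,390)): print('tincorner',atz('top',340+(p[0]-320)/6,125+(p[1]-250)/6,.03))
s=readout.observe();R=Ro.from_rotvec(s['ee_rot']).as_matrix();print(R)
```

```text
green [0.4747 0.2734 0.0263] 0.002182590335975508
blue [0.4771 0.2174 0.0258] 0.0020148118199661024
red [0.48   0.1617 0.026 ] 0.0018643921374040617
butt [ 0.4602 -0.0352  0.1673] 0.0003088573548704194
tin [ 0.6961 -0.1308  0.0317] 0.0006378672909029137
0.03 [0.4737 0.2724 0.03  ] [0.4762 0.2166 0.03  ]
0.035 [0.4739 0.2712 0.035 ] [0.4763 0.2156 0.035 ]
0.04 [0.4741 0.2699 0.04  ] [0.4765 0.2147 0.04  ]
butt164 [ 0.4599 -0.0355  0.164 ] foot [ 0.4603 -0.0334  0.01  ]
tin 0 [ 0.7025 -0.1359  0.    ]
tin 0.03 [ 0.6967 -0.1311  0.03  ]
tin 0.04 [ 0.6948 -0.1295  0.04  ]
pad [0.5062 0.3039 0.008 ]
pad [0.5144 0.1331 0.008 ]
pad [0.4454 0.1313 0.008 ]
pad [0.4385 0.3001 0.008 ]
tincorner [ 0.7452 -0.1144  0.03  ]
tincorner [ 0.6842 -0.178   0.03  ]
tincorner [ 0.6463 -0.1429  0.03  ]
tincorner [ 0.7093 -0.0803  0.03  ]
[[ 0.9646  0.2636 -0.0005]
 [ 0.2636 -0.9646  0.0012]
 [-0.0001 -0.0013 -1.    ]]
```

```bash
cat >> h.py <<'E'
def rows(*targets):
    # targets: (x,y,z,yaw_deg,tilt_deg): tool x at yaw, z down, tilted outward along x by tilt
    s=readout.observe();R=Ro.from_rotvec(s['ee_rot']);p=s['position']
    for x,y,z,yaw,tilt in targets:
        T=Ro.from_euler('z',yaw,degrees=True)*Ro.from_matrix(np.diag([1.,-1,-1]))*Ro.from_euler('y',tilt,degrees=True)
        print(np.round((R.inv()*T).as_rotvec(),3),np.round(R.inv().apply(np.array([x,y,z])-p)*100,2))
E
python3 - <<'E'
from h import *
rows((.42,-.35,.30,0,0),(.45,0,.30,0,0),(.475,.245,.20,0,0))
T=Ro.from_matrix(np.diag([1.,-1,-1]))*Ro.from_euler('y',45,degrees=True);print(T.as_matrix()[:,2])
E
```

```text
[-0.001  0.     0.267] [ 31.29 -17.63  -7.38]
[-0.001  0.     0.267] [ 43.41 -50.61  -7.33]
[-0.001  0.     0.267] [ 52.28 -73.57   2.69]
[ 0.70710678  0.         -0.70710678]
```

Request:
drive_tool([
  [[0, 0, 0.267], [31.3, -17.6, -7.4], -1],
  [[0, 0, 0.267], [31.3, -17.6, -7.4], -1],
  [[0, 0, 0.267], [31.3, -17.6, -7.4], -1],
  [[0, 0, 0.267], [31.3, -17.6, -7.4], -1],
  [[0, 0, 0.267], [31.3, -17.6, -7.4], -1],
  [[0, 0, 0.267], [31.3, -17.6, -7.4], -1],
  [[0, 0, 0.267], [31.3, -17.6, -7.4], -1],
  [[0, 0, 0.267], [31.3, -17.6, -7.4], -1],
  [[0, 0, 0.267], [31.3, -17.6, -7.4], -1],
  [[0, 0, 0.267], [43.4, -50.6, -7.3], -1],
  [[0, 0, 0.267], [43.4, -50.6, -7.3], -1],
  [[0, 0, 0.267], [43.4, -50.6, -7.3], -1],
  [[0, 0, 0.267], [43.4, -50.6, -7.3], -1],
  [[0, 0, 0.267], [43.4, -50.6, -7.3], -1],
  [[0, 0, 0.267], [43.4, -50.6, -7.3], -1],
  [[0, 0, 0.267], [43.4, -50.6, -7.3], -1],
  [[0, 0, 0.267], [43.4, -50.6, -7.3], -1],
  [[0, 0, 0.267], [43.4, -50.6, -7.3], -1],
])

```text
clock: 1.6
position: [0.4496, 0.0054, 0.2999]
ee_rot: [-3.14, -0.009, -0.0]
force: [0.3, -0.2, -0.8]
width: 0.007
gripper_force: 0.0
```

Run:
```python
from h import *
print(readout.observe())
rows((.44,.245,.18,0,0))
```

```text
{'clock': 1.6, 'joints': array([ 0.18572108,  0.11159193, -0.3462276 ,  1.83776989,  0.03875559,
        1.19846887, -1.7379155 ]), 'dq': array([-0.27584029,  0.04670539, -0.13520739, -0.04211964,  0.05654719,
        0.01206892, -0.4308612 ]), 'joint_efforts': array([ 2.46812157e+00, -4.05620742e+01, -6.73372415e-02, -3.17700899e+01,
        2.28191209e-01, -2.30243738e-02, -1.42013915e-01]), 'position': array([0.44960361, 0.00538783, 0.29985128]), 'ee_rot': array([-3.13980980e+00, -8.60861715e-03, -4.97804929e-04]), 'force': array([ 0.26071421, -0.18421801, -0.82754277]), 'ft_torque': array([0.06249435, 0.00754568, 0.02697588]), 'gripper_force': 0.0, 'width': 0.006574376519710699}
[-0.002 -0.     0.005] [ -0.83 -23.94  12.03]
```

Request:
drive_tool([
  [[0, 0, 0], [-0.8, -24, 12], -1],
  [[0, 0, 0], [-0.8, -24, 12], -1],
  [[0, 0, 0], [-0.8, -24, 12], -1],
  [[0, 0, 0], [-0.8, -24, 12], -1],
  [[0, 0, 0], [-0.8, -24, 12], -1],
  [[0, 0, 0], [-0.8, -24, 12], -1],
  [[0, 0, 0], [-0.8, -24, 12], -1],
  [[0, 0, 0], [-0.8, -24, 12], -1],
  [[0, 0, 0], [-0.8, -24, 12], -1],
  [[0, 0, 0], [-0.8, -24, 12], -1],
])

```text
clock: 2.43
position: [0.4423, 0.2386, 0.1797]
ee_rot: [3.141, -0.002, -0.0]
force: [-0.2, 0.0, 0.4]
width: 0.004
gripper_force: 0.0
```

Run:
```python
from h import *
i=cams.camera_info('wrist');s=readout.observe();print(s['position'],s['ee_rot'],s['joints'])
snap('wrist','w1.png');import pickle;pickle.dump(i,open('w1.pkl','wb'))
for n,p in dict(g=(.4745,.2728,.028),b=(.477,.217,.028),r=(.48,.1615,.028)).items(): print(n,proj('wrist',p,i))
```

```text
[0.44228064 0.23861571 0.17967159] [ 3.14071699e+00 -1.52201254e-03 -4.75738030e-04] [-0.22110132  0.33206412 -0.48121794  1.89705025  0.18625932  0.95692558
 -2.3596566 ]
g (np.float64(285.2919363723617), np.float64(152.79132688927302))
b (np.float64(338.10311625725933), np.float64(150.3090564629779))
r (np.float64(390.7016574760115), np.float64(147.4826409707632))
```

View pics/w1.png

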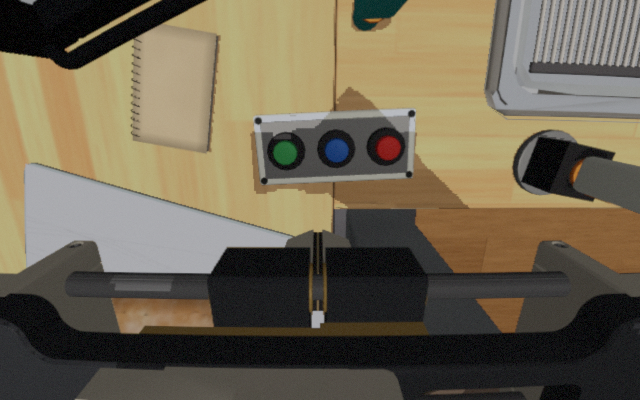

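The wrist view shows green (285,152), blue (337,151) and red (388,148), which matches the projected estimates to within 2 px. The positions hold, so I go above green.

Run:
```python
from h import *
s=readout.observe();print(s['position'])
rows((.4745,.2725,.08,0,0),(.4745,.2725,.045,0,0))
```

```text
[0.44259495 0.23830054 0.17999277]
[ 0.001 -0.    -0.002] [ 3.18 -3.43 10.  ]
[ 0.001 -0.    -0.002] [ 3.18 -3.44 13.5 ]
```

Request:
drive_tool([
  [[0, 0, 0], [3.2, -3.4, 8], -1],
  [[0, 0, 0], [3.2, -3.4, 8], -1],
  [[0, 0, 0], [3.2, -3.4, 8], -1],
  [[0, 0, 0], [3.2, -3.4, 13.5], -1],
  [[0, 0, 0], [3.2, -3.4, 13.5], -1],
  [[0, 0, 0], [3.2, -3.4, 13.5], -1],
  [[0, 0, 0], [3.2, -3.4, 13.5], -1],
  [[0, 0, 0], [3.2, -3.4, 13.5], -1],
])

```text
clock: 3.15
position: [0.4752, 0.2735, 0.0465]
ee_rot: [-3.141, 0.002, -0.003]
force: [0.8, 0.5, 0.0]
width: 0.004
gripper_force: 0.0
```

Request:
drive_tool([
  [[0, 0, 0], [0, 0, 1.5], -1],
  [[0, 0, 0], [0, 0, 1.9], -1],
  [[0, 0, 0], [0, 0, 2.1], -1],
  [[0, 0, 0], [0, 0, 2.1], -1],
  [[0, 0, 0], [0, 0, 2.1], -1],
])

```text
clock: 3.57
position: [0.4752, 0.2738, 0.0249]
ee_rot: [-3.141, 0.001, -0.003]
force: [2.3, -0.3, 3.9]
width: 0.006
gripper_force: 1.8
```

Request:
drive_tool([
  [[0, 0, 0], [0, 0, 0.2], -1],
  [[0, 0, 0], [0, 0, 0.3], -1],
  [[0, 0, 0], [0, 0, 0.3], -1],
  [[0, 0, 0], [0, 0, 0.3], -1],
])

```text
clock: 3.9
position: [0.4753, 0.2739, 0.0237]
ee_rot: [-3.141, 0.001, -0.005]
force: [-3.2, -5.7, 32.4]
width: 0.005
gripper_force: 16.3
```

Run:
```python
from h import *
s=readout.observe();print(s['position'],s['force'])
snap('side','s2.png')
im=cv2.imread('pics/s2.png')[150:220,240:340];cv2.imwrite('pics/s2c.png',cv2.resize(im,None,fx=8,fy=8,interpolation=cv2.INTER_CUBIC))
```

```text
[0.47534556 0.27390571 0.02367236] [-3.24361145 -5.74042524 32.38801449]
```

Request:
drive_tool([
  [[0, 0, 0], [0, 0, -2.6], -1],
  [[0, 0, 0], [0, 0, -2.6], -1],
  [[0, 0, 0], [0, 0, -2.6], -1],
  [[0, 0, 0], [0.2, 5.6, -2.6], -1],
  [[0, 0, 0], [0.2, 5.6, -2.6], -1],
  [[0, 0, 0], [0.2, 5.6, -2.6], -1],
  [[0, 0, 0], [0.2, 5.6, -2.6], -1],
  [[0, 0, 0], [0.2, 5.6, -1.0], -1],
  [[0, 0, 0], [0.2, 5.6, -0.6], -1],
  [[0, 0, 0], [0.2, 5.6, -0.6], -1],
  [[0, 0, 0], [0.2, 5.6, -0.6], -1],
])

```text
clock: 4.87
position: [0.4757, 0.2187, 0.0267]
ee_rot: [-3.141, -0.002, 0.001]
force: [-1.0, 1.4, 3.0]
width: 0.003
gripper_force: 1.3
```

Request:
drive_tool([
  [[0, 0, 0], [0, 0, 0.3], -1],
  [[0, 0, 0], [0, 0, 0.3], -1],
  [[0, 0, 0], [0, 0, 0.3], -1],
])

```text
clock: 5.12
position: [0.4759, 0.2187, 0.0243]
ee_rot: [-3.141, -0.001, -0.001]
force: [-2.1, 0.7, 6.1]
width: 0.0
gripper_force: 3.2
```

Request:
drive_tool([
  [[0, 0, 0], [0, 0, 0.1], -1],
  [[0, 0, 0], [0, 0, 0.1], -1],
  [[0, 0, 0], [0, 0, -4], -1],
  [[0, 0, 0], [0, 0, -8], -1],
  [[0, 0, 0], [0, 2, -12], 1],
  [[0, 0, 0], [-1, 4, -16], 1],
  [[0, 0, 0], [-2, 8, -20], 1],
  [[0, 0, 0], [-4, 12, -23], 1],
  [[0, 0, 0], [-5, 16, -24], 1],
  [[0, 0, 0], [-6, 20, -24], 1],
  [[0, 0, 0], [-6, 23, -24], 1],
  [[0, 0, 0], [-6, 25, -24], 1],
  [[0, 0, 0], [-6, 25.3, -24], 1],
  [[0, 0, 0], [-6, 25.3, -24], 1],
  [[0, 0, 0], [-6, 25.3, -24], 1],
])

```text
clock: 6.37
position: [0.4159, -0.0348, 0.2637]
ee_rot: [-3.141, 0.001, 0.0]
force: [1.0, -0.6, 0.2]
width: 0.754
gripper_force: 0.0
```

Run:
```python
from h import *
i=cams.camera_info('wrist');s=readout.observe();print(s['position'],s['ee_rot'],s['joints'])
snap('wrist','w2.png');import pickle;pickle.dump(i,open('w2.pkl','wb'))
for p in ((.46,-.035,.164),(.46,-.035,.057),(.46,-.035,0)): print(proj('wrist',p,i))
```

```text
[ 0.41590484 -0.03477595  0.26371981] [-3.14126064e+00  9.05125389e-04  1.20082444e-04] [ 0.3111906   0.08596541 -0.37854677  1.95928279  0.03518653  1.10270737
 -1.65334247]
(np.float64(318.1556136886647), np.float64(148.75527688660682))
(np.float64(317.88175373789846), np.float64(135.89995412266563))
(np.float64(317.79130321377835), np.float64(131.65737051782781))
```

View pics/w2.png

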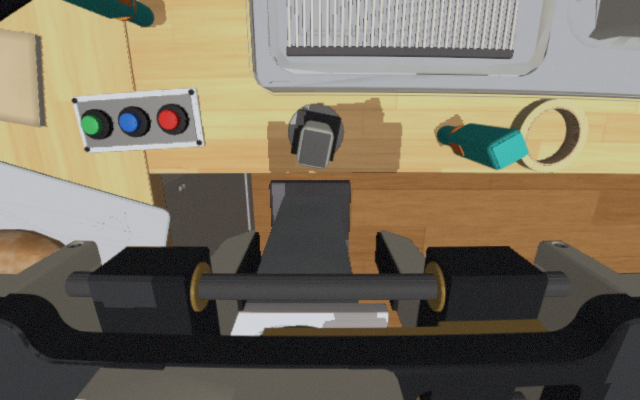

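The white scanner's butt is near (315,150), between the turquoise look-alike on its dock (495,145) and the key pad. I enlarge it for the yaw.

```bash
python3 -c "
import cv2
im=cv2.imread('pics/w2.png')[95:180,275:360];cv2.imwrite('pics/w2c.png',cv2.resize(im,None,fx=6,fy=6,interpolation=cv2.INTER_CUBIC))"
```

```text
(no output)
```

View pics/w2c.png

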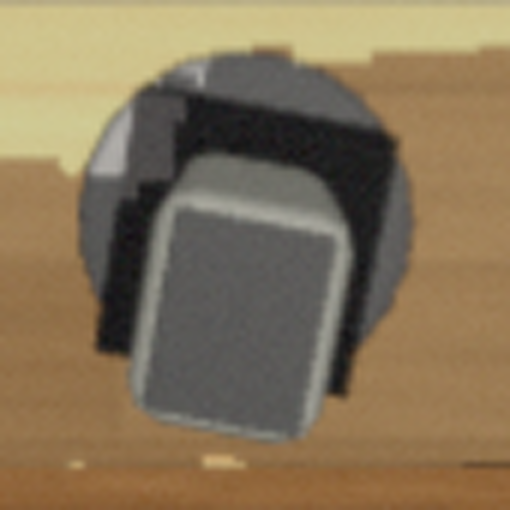

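The crop shows the butt corners at about (162,200), (345,230), (310,438) and (135,408). The longer side runs along the image's vertical axis, turned by about 9°.

Run:
```python
from h import *
import pickle;i=pickle.load(open('w2.pkl','rb'))
P=np.array([atz('wrist',275+a/6,95+b/6,.164,i) for a,b in((162,200),(345,230),(310,438),(135,408))])
print(P,P.mean(0),np.linalg.norm(P[0]-P[1]),np.linalg.norm(P[1]-P[2]))
for a in (P[0]-P[3],P[1]-P[2]): print(np.degrees(np.arctan2(a[1],a[0])))
a=P[0]-P[1];print(np.degrees(np.arctan2(a[1],a[0]))-90)
c=P.mean(0)
rows((c[0],c[1],.19,-9,0),(c[0],c[1],.115,-9,0))
```

```text
[[ 0.47757603 -0.02114132  0.164     ]
 [ 0.47330113 -0.04738319  0.164     ]
 [ 0.44281592 -0.04258469  0.164     ]
 [ 0.44738525 -0.01664877  0.164     ]] [ 0.46026958 -0.03193949  0.164     ] 0.026587797438851125 0.03086055412633491
-8.46380388253379
-8.945207430679325
-9.25241954556563
[-0.     0.     0.158] [ 4.43 -0.2   7.36]
[-0.     0.     0.158] [ 4.43 -0.2  14.86]
```

Request:
drive_tool([
  [[0, 0, 0.155], [4.4, 0, 0], 1],
  [[0, 0, 0.155], [4.4, 0, 4], 1],
  [[0, 0, 0.155], [4.4, 0, 7], 1],
  [[0, 0, 0.155], [4.4, 0, 7], 1],
  [[0, 0, 0.155], [4.4, 0, 7], 1],
])

```text
clock: 6.83
position: [0.4589, -0.0337, 0.1929]
ee_rot: [-3.132, 0.238, 0.007]
force: [0.2, 0.5, 0.3]
width: 0.995
gripper_force: 0.0
```

Request:
drive_tool([
  [[0, 0, 0], [0, 0, 3], 1],
  [[0, 0, 0], [0, 0, 6], 1],
  [[0, 0, 0], [0, 0, 8], 1],
  [[0, 0, 0], [0, 0, 8], 1],
  [[0, 0, 0], [0, 0, 8], 1],
])

```text
clock: 7.25
position: [0.4606, -0.0348, 0.115]
ee_rot: [-3.132, 0.242, -0.0]
force: [-0.5, -0.8, 1.1]
width: 0.998
gripper_force: 0.0
```

Request:
drive_tool([
  [[0, 0, 0], [0, 0, 0], -0.2],
  [[0, 0, 0], [0, 0, 0], -0.3],
  [[0, 0, 0], [0, 0, 0], -0.35],
  [[0, 0, 0], [0, 0, 0], -0.6],
  [[0, 0, 0], [0, 0, 0], -1],
  [[0, 0, 0], [0, 0, 0], -1],
  [[0, 0, 0], [0, 0, 0], -1],
  [[0, 0, 0], [0, 0, 0], -1],
  [[0, 0, 0], [0, 0, 0], -1],
  [[0, 0, 0], [0, 0, 0], -1],
], newtons=30)

```text
clock: 8.08
position: [0.46, -0.0353, 0.1136]
ee_rot: [-3.132, 0.244, 0.0]
force: [-1.0, 5.6, -2.8]
width: 0.329
gripper_force: 29.6
```

Request:
drive_tool([
  [[0, 0, 0], [0, -0.15, 0], -1],
  [[0, 0, 0], [0, -0.15, -1.5], -1],
  [[0, 0, 0], [0, -0.15, -3], -1],
  [[0, 0, 0], [0, -0.15, -5], -1],
  [[0, 0, 0], [0, -0.15, -7], -1],
  [[0, 0, 0], [0, -0.15, -10], -1],
  [[0, 0, 0], [0, -0.15, -13], -1],
  [[0, 0, 0], [0, -0.15, -15], -1],
  [[0, 0, 0], [0, -0.15, -15], -1],
  [[0, 0, 0], [0, -0.15, -15], -1],
])

```text
clock: 8.92
position: [0.4608, -0.034, 0.2644]
ee_rot: [3.132, -0.244, 0.003]
force: [0.8, -0.3, -2.1]
width: 0.327
gripper_force: 30.0
```

Run:
```python
from h import *
s=readout.observe();print(s['position'],s['width'],s['force'],s['joints'])
i=cams.camera_info('wrist')
im=np.hstack([snap('wrist','w3.png')[60:300,180:460],snap('side','s3.png')[100:340,200:440]])
cv2.imwrite('pics/c3.png',cv2.resize(im,None,fx=1.5,fy=1.5))
# nose = grasp ; aim
L=np.array([.696,-.1305,.033])
for yaw in (0,-9,-20,-30):
  for d in (.15,.18):
    a=np.array([np.cos(np.radians(yaw))*.7071,np.sin(np.radians(yaw))*.7071,-.7071])
    T=L-a*(d+.1015); print(yaw,d,T); rows((*T,yaw,45))
```

```text
[ 0.46075254 -0.03399167  0.26443611] 0.32693012009621847 [ 0.75612031 -0.26391591 -2.13797723] [ 0.28150955  0.16171949 -0.3695527   1.87216335  0.06551808  1.11723719
 -1.83849062]
0 0.15 [ 0.51816435 -0.1305      0.21083565]
[ 0.061  0.785 -0.147] [7.29 8.62 5.18]
0 0.18 [ 0.49695135 -0.1305      0.23204865]
[ 0.061  0.785 -0.147] [5.19 8.95 3.06]
-9 0.15 [ 0.5203538  -0.10268038  0.21083565]
[-0.     0.787  0.002] [7.08 5.84 5.18]
-9 0.18 [ 0.49940197 -0.09936193  0.23204865]
[-0.     0.787  0.002] [4.95 5.83 3.06]
-20 0.15 [ 0.52888915 -0.06967663  0.21083565]
[-0.075  0.784  0.184] [7.41 2.44 5.17]
-20 0.18 [ 0.50895545 -0.06242135  0.23204865]
[-0.075  0.784  0.184] [5.32 2.04 3.06]
-30 0.15 [ 0.54198981 -0.04158218  0.21083565]
[-0.144  0.778  0.349] [ 8.27 -0.54  5.17]
-30 0.18 [ 0.52361881 -0.03097568  0.23204865]
[-0.144  0.778  0.349] [ 6.29 -1.3   3.05]
```

View pics/c3.png

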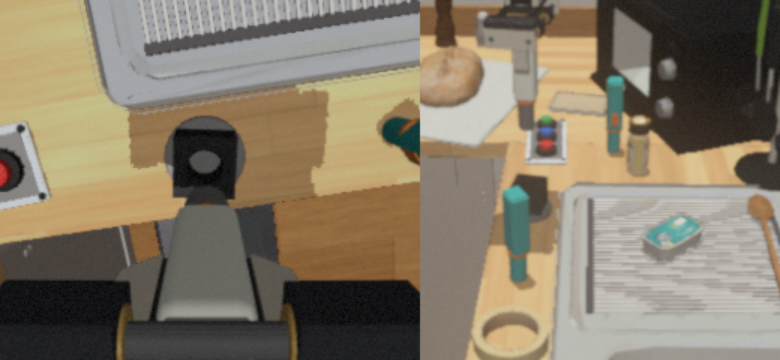

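The scanner is held straight, clear of the dock (left), and visible in the side view (right). Next I tilt it and aim.

Request:
drive_tool([
  [[0, 0.12, 0], [1, 1, 0], -1],
  [[0, 0.24, 0], [2, 2, 0.5], -1],
  [[0, 0.36, 0], [3, 3, 1], -1],
  [[0, 0.48, 0], [4, 4, 2], -1],
  [[0, 0.6, 0], [5, 5, 3], -1],
  [[0, 0.72, 0], [6.4, 5.8, 4], -1],
  [[0, 0.787, 0], [6.4, 5.8, 4.5], -1],
  [[0, 0.787, 0], [6.4, 5.8, 4.5], -1],
  [[0, 0.787, 0], [6.4, 5.8, 4.5], -1],
  [[0, 0.787, 0], [6.4, 5.8, 4.5], -1],
  [[0, 0.787, 0], [6.4, 5.8, 4.5], -1],
  [[0, 0.787, 0], [6.4, 5.8, 4.5], -1],
])

```text
clock: 10.02
position: [0.516, -0.1063, 0.2432]
ee_rot: [2.875, -0.224, 1.073]
force: [-0.4, -1.1, -1.8]
width: 0.325
gripper_force: 30.0
```

Run:
```python
from h import *
s=readout.observe();p=s['position'];R=Ro.from_rotvec(s['ee_rot']).as_matrix();z=R[:,2]
L=np.array([.696,-.1305,.033]);print(p,z,s['width'],s['force'],s['joints'],s['dq'])
k=(L-p)@z;print('along',k,'miss',p+z*k-L,'nose z d',k-.1015, 'tool',R.T@(p+z*k-L))
w=snap('wrist','w4.png');sd=snap('side','s4.png')
i=cams.camera_info('wrist');print(proj('wrist',L,i),proj('wrist',p+z*.1015,i),proj('side',p+z*.1015),proj('side',p),proj('side',L))
cv2.imwrite('pics/c4.png',np.hstack([w[:,120:520],cv2.resize(sd[140:340,230:430],None,fx=2,fy=2,interpolation=cv2.INTER_CUBIC)]))
```

```text
[ 0.51603727 -0.10625968  0.24318072] [ 0.64629189 -0.11130953 -0.75492846] 0.32491723689055607 [-0.38637013 -1.05720417 -1.790275  ] [ 1.24359142  0.06713624 -1.17729417  2.340276    1.09589032  0.1289608
 -2.68576119] [ 1.54659219  0.12578624 -1.46606619  0.00795138  1.07813679 -0.1942125
 -0.91863725]
along 0.2776780400226632 miss [-0.00050166 -0.00666789  0.00055367] nose z d 0.1761780400226632 tool [ 7.44571268e-04  6.66818111e-03 -2.68575766e-17]
(np.float64(310.94551928172274), np.float64(160.5748058487867)) (np.float64(314.9720932503595), np.float64(195.1231015947575)) (np.float64(321.48730663436896), np.float64(201.1705925297607)) (np.float64(292.6083505677407), np.float64(168.02464322922322)) (np.float64(368.13439174135965), np.float64(253.44440698533208))
```

View pics/c4.png

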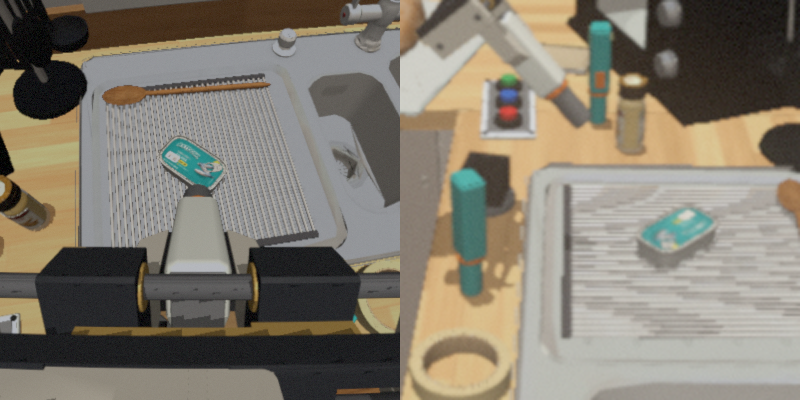

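The lid is at wrist (193+120,163), straight ahead of the nose, and the scanner is tilted about 41°. Some joints are near their limits, so I let the arm settle before correcting.

Request:
drive_tool([
  [[0, 0, 0], [0, 0, 0], -1],
  [[0, 0, 0], [0, 0, 0], -1],
])

```text
clock: 10.28
position: [0.5166, -0.1071, 0.2438]
ee_rot: [2.873, -0.225, 1.072]
force: [0.7, -0.4, -1.3]
width: 0.328
gripper_force: 30.0
```

```bash
cat > chk.py <<'E'
from h import *
np.set_printoptions(precision=3,suppress=True)
s=readout.observe();p=s['position'];R=Ro.from_rotvec(s['ee_rot']).as_matrix();z=R[:,2]
L=np.array([.696,-.1305,.033]);print(p,z,s['width'],s['force'],s['joints'],s['dq'])
k=(L-p)@z;print('tilt',np.degrees(np.arccos(-z[2])),'d',k-.1015,'miss tool',R.T@(p+z*k-L))
E
python3 chk.py
```

```text
[ 0.517 -0.107  0.244] [ 0.646 -0.114 -0.755] 0.32830636741257885 [ 0.733 -0.429 -1.299] [ 1.233  0.066 -1.167  2.339  1.088  0.131 -2.679] [-0.04  -0.006  0.011 -0.008  0.009 -0.    -0.007]
tilt 40.99408996977685 d 0.176148089178955 miss tool [0.002 0.008 0.   ]
```

Run:
```python
from h import *
L=np.array([.696,-.1305,.033])
for yaw in(-10,-20,-30):
  c,s=np.cos(np.radians(yaw)),np.sin(np.radians(yaw))
  T=L-np.array([c,s,-1])*.7071*(.13+.1015);print(yaw,T);rows((*T,yaw,45))
```

```text
-10 [ 0.53479322 -0.1020749   0.19669365]
[-0.001  0.07   0.018] [-1.79 -0.84  4.67]
-20 [ 0.54217829 -0.07451347  0.19669365]
[-0.12   0.069  0.145] [-1.55 -3.68  4.84]
-30 [ 0.55423714 -0.04865318  0.19669365]
[-0.239  0.067  0.273] [-0.94 -6.42  5.32]
```

Request:
drive_tool([
  [[0, 0, 0], [-0.5, -0.3, 1.5], -1],
  [[0, 0, 0], [-1, -0.6, 3], -1],
  [[0, 0.02, 0], [-1.8, -0.8, 4.7], -1],
  [[0, 0.04, 0], [-1.8, -0.8, 4.7], -1],
  [[0, 0.07, 0.02], [-1.8, -0.8, 4.7], -1],
  [[0, 0.07, 0.02], [-1.8, -0.8, 4.7], -1],
  [[0, 0.07, 0.02], [-1.8, -0.8, 4.7], -1],
])

```text
clock: 10.87
position: [0.5322, -0.1045, 0.2378]
ee_rot: [2.874, -0.228, 1.059]
force: [0.0, 0.3, -0.9]
width: 0.325
gripper_force: 30.0
```

```bash
python3 chk.py
```

```text
[ 0.532 -0.105  0.238] [ 0.639 -0.117 -0.76 ] 0.3254386357926179 [ 0.045  0.269 -0.924] [ 0.316  0.024 -0.289  2.36   1.077  0.119 -2.735] [-1.548 -0.142  1.503  0.085 -0.092 -0.003 -0.019]
tilt 40.543864890974504 d 0.16193333474588137 miss tool [0.007 0.004 0.   ]
```

Run:
```python
from h import *
rows((.48,-.04,.28,-9,5))
```

```text
[ 0.016 -0.62  -0.001] [-1.92 -5.45 -7.29]
```

Request:
drive_tool([
  [[0, -0.06, 0], [-0.2, -0.5, -0.7], -1],
  [[0, -0.12, 0], [-0.4, -1, -1.5], -1],
  [[0, -0.22, 0], [-0.7, -2, -2.5], -1],
  [[0, -0.32, 0], [-1, -3, -4], -1],
  [[0, -0.42, 0], [-1.5, -4, -5.5], -1],
  [[0, -0.52, 0], [-1.8, -5, -6.5], -1],
  [[0, -0.62, 0], [-1.9, -5.4, -7.3], -1],
  [[0, -0.62, 0], [-1.9, -5.4, -7.3], -1],
  [[0, -0.62, 0], [-1.9, -5.4, -7.3], -1],
  [[0, -0.62, 0], [-1.9, -5.4, -7.3], -1],
])

```text
clock: 11.7
position: [0.4807, -0.0404, 0.2795]
ee_rot: [3.108, -0.253, 0.135]
force: [-1.2, -0.2, -1.6]
width: 0.323
gripper_force: 30.0
```

```bash
python3 chk.py
python3 - <<'E'
from h import *
s=readout.observe();R=Ro.from_rotvec(s['ee_rot']);L=np.array([.696,-.1305,.033])
for az in(-40,-60):
  a=np.array([np.cos(np.radians(az)),np.sin(np.radians(az)),-1])*.7071
  T=L-a*(.15+.1015); z=R.as_matrix()[:,2]; ax=np.cross(z,a); ang=np.arctan2(np.linalg.norm(ax),z@a); ax/=np.linalg.norm(ax)
  print(az,T,'turn',np.round(R.inv().apply(ax*ang),3),'shift',np.round(R.inv().apply(T-s['position'])*100,2))
E
```

```text
[ 0.481 -0.04   0.279] [ 0.085 -0.027 -0.996] 0.3231859376521274 [-1.218 -0.171 -1.59 ] [ 0.34   0.138 -0.437  1.868  0.106  1.069 -1.872] [ 0.025 -0.04  -0.023  0.06   0.009 -0.031 -0.009]
tilt 5.096434875836472 d 0.16466065788331066 miss tool [-0.205 -0.051 -0.   ]
-40 [ 0.55976999 -0.01618945  0.21083565] turn [-0.382  0.591  0.   ] shift [ 6.79 -3.77  7.44]
-60 [0.60708217 0.02351019 0.21083565] turn [-0.587  0.419  0.   ] shift [10.8  -8.45  7.73]
```

Request:
drive_tool([
  [[-0.1, 0.06, 0], [2, -1.5, 0], -1],
  [[-0.18, 0.12, 0], [4, -3, 1], -1],
  [[-0.24, 0.17, 0], [6, -5, 3], -1],
  [[-0.3, 0.21, 0], [7, -6, 4], -1],
  [[-0.3, 0.21, 0], [7, -6, 4], -1],
  [[-0.3, 0.21, 0], [7, -6, 4], -1],
])

```text
clock: 12.2
position: [0.5602, 0.0074, 0.2441]
ee_rot: [2.77, -0.236, 0.38]
force: [-0.5, 0.6, -1.4]
width: 0.327
gripper_force: 30.0
```

```bash
python3 chk.py
```

```text
[0.56  0.007 0.244] [ 0.232 -0.348 -0.908] 0.32716741454955933 [-0.511  0.625 -1.414] [-0.017  0.279 -0.457  1.88   0.646  1.049 -2.537] [ 0.064 -0.031  0.024 -0.018 -0.024  0.015  0.036]
tilt 24.712461269753074 d 0.16976608805950807 miss tool [-0.085 -0.036  0.   ]
```

```bash
cat > aim.py <<'E'
from h import *
import sys
az,d,roll=map(float,sys.argv[1:4])
s=readout.observe();R=Ro.from_rotvec(s['ee_rot']);L=np.array([.696,-.1305,.033])
a=np.array([np.cos(np.radians(az)),np.sin(np.radians(az)),-1])*.7071
T=L-a*(d+.1015); z=R.as_matrix()[:,2]; ax=np.cross(z,a); ang=np.arctan2(np.linalg.norm(ax),z@a); ax/=np.linalg.norm(ax)
t=Ro.from_rotvec(R.inv().apply(ax*ang))
print(T,np.round((t*Ro.from_rotvec([0,0,roll])).as_rotvec(),3),np.round(R.inv().apply(T-s['position'])*100,2))
E
python3 aim.py -60 .15 -0.6
```

```text
[0.60708217 0.02351019 0.21083565] [-0.342  0.116 -0.594] [ 3.32 -3.48  3.55]
```

Request:
drive_tool([
  [[0, 0, -0.12], [0, 0, 0], -1],
  [[-0.06, 0.02, -0.24], [0.5, -0.5, 0.5], -1],
  [[-0.12, 0.04, -0.35], [1, -1, 1], -1],
  [[-0.18, 0.06, -0.42], [2, -2, 2], -1],
  [[-0.24, 0.08, -0.5], [3, -3, 3], -1],
  [[-0.3, 0.1, -0.55], [3.3, -3.5, 3.5], -1],
  [[-0.342, 0.116, -0.594], [3.3, -3.5, 3.5], -1],
  [[-0.342, 0.116, -0.594], [3.3, -3.5, 3.5], -1],
  [[-0.342, 0.116, -0.594], [3.3, -3.5, 3.5], -1],
  [[-0.342, 0.116, -0.594], [3.3, -3.5, 3.5], -1],
  [[-0.342, 0.116, -0.594], [3.3, -3.5, 3.5], -1],
  [[-0.342, 0.116, -0.594], [3.3, -3.5, 3.5], -1],
])

```text
clock: 13.2
position: [0.6089, 0.0196, 0.214]
ee_rot: [2.327, 0.482, 0.305]
force: [0.2, 0.3, -0.5]
width: 0.325
gripper_force: 30.0
```

```bash
python3 chk.py; python3 aim.py -60 .15 0
python3 - <<'E'
from h import *
w=snap('wrist','w5.png');sd=snap('side','s5.png')
cv2.imwrite('pics/c5.png',np.hstack([w[:,120:520],cv2.resize(sd[140:340,230:430],None,fx=2,fy=2,interpolation=cv2.INTER_CUBIC)]))
E
```

```text
[0.609 0.02  0.214] [ 0.351 -0.615 -0.706] 0.3247565354084595 [ 0.23   0.35  -0.549] [-0.246  0.476 -0.446  1.895  1.06   1.25  -2.42 ] [-0.005  0.006 -0.005 -0.     0.005  0.003 -0.004]
tilt 45.07449487137212 d 0.14918040925541418 miss tool [-0.001  0.006  0.   ]
[0.60708217 0.02351019 0.21083565] [0.002 0.003 0.   ] [-0.03 -0.53 -0.08]
```

View pics/c5.png

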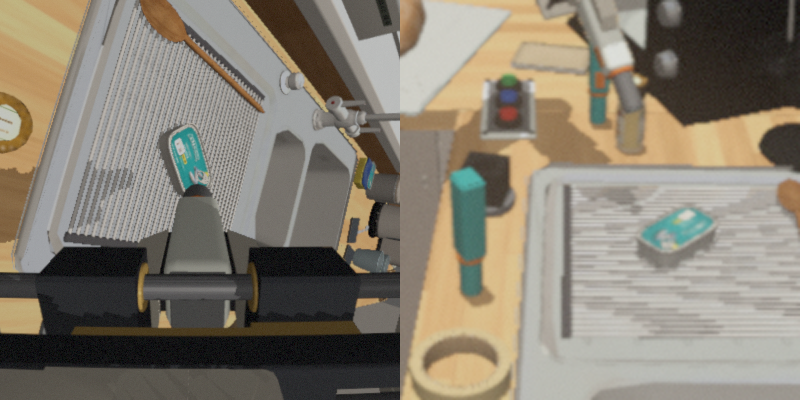

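The lid centre is at wrist (307,160), ahead of the nose at (317,190). The side view shows nothing touching. A small sideways correction remains.

Request:
drive_tool([
  [[0, 0, 0], [0, -0.5, 0], -1],
  [[0, 0, 0], [0, -0.5, 0], -1],
  [[0, 0, 0], [0, -0.5, 0], -1],
  [[0, 0, 0], [0, -0.5, 0], -1],
  [[0, 0, 0], [0, -0.5, 0], -1],
  [[0, 0, 0], [0, -0.5, 0], -1],
])

```text
clock: 13.8
position: [0.6075, 0.0239, 0.2094]
ee_rot: [2.325, 0.486, 0.304]
force: [-0.2, -0.4, -1.4]
width: 0.322
gripper_force: 30.0
```

```bash
python3 chk.py
python3 - <<'E'
from h import *
i=cams.camera_info('wrist');im=snap('wrist','w6.png');s=snap('side','s6.png')
hsv=cv2.cvtColor(im,cv2.COLOR_BGR2HSV);m=cv2.inRange(hsv,(80,90,60),(100,255,255));m[:110]=0;m[200:]=0;m[:,:260]=0;m[:,350:]=0
x,y,w,h=cv2.boundingRect(m);print('bbox',x,y,w,h)
for z in(.028,.033,.038):print(proj('wrist',(.696,-.1305,z),i))
r=readout.observe();R=Ro.from_rotvec(r['ee_rot']).as_matrix();p=r['position']
print('axis px',[proj('wrist',p+R[:,2]*k,i) for k in(.1015,.25)])
cv2.imwrite('pics/c6.png',cv2.resize(im[110:215,250:370],None,fx=5,fy=5,interpolation=cv2.INTER_CUBIC))
E
```

```text
[0.608 0.024 0.209] [ 0.351 -0.615 -0.706] 0.3221513891146485 [-0.224 -0.437 -1.372] [-0.254  0.484 -0.448  1.898  1.062  1.252 -2.432] [ 0.001 -0.002 -0.002  0.    -0.001 -0.001 -0.   ]
tilt 45.09360230811928 d 0.14910198760450874 miss tool [-0.    -0.001 -0.   ]
bbox 296 128 35 60
(np.float64(316.10105942227597), np.float64(163.5268405857408))
(np.float64(318.5815999308003), np.float64(163.752043364396))
(np.float64(321.10421980564877), np.float64(163.9812809653767))
axis px [(np.float64(318.65128355599734), np.float64(195.7981534359221)), (np.float64(318.11037455904915), np.float64(164.04997597065795))]
```

View pics/c6.png

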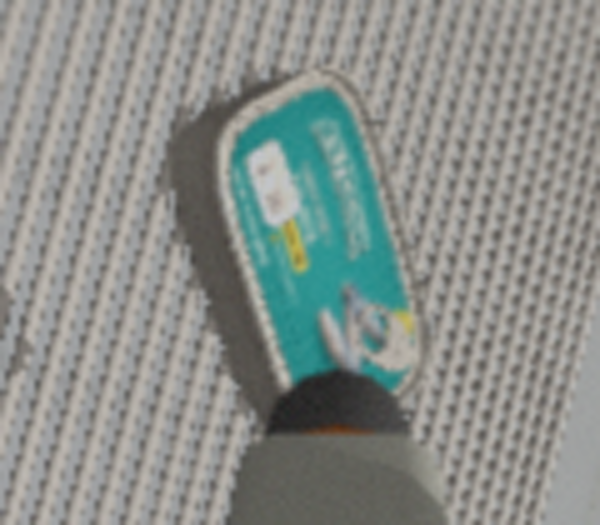

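Run:
```python
from h import *
for z in(.025,.03,.035): print(atz('wrist',314.2,159,z), atz('top',369.2,152.5,z))
i=cams.camera_info('wrist')
# top-view tin corners again from mask
for n,f,b in(('top','top0.png',(345,130,395,175)),('side','s6.png',(345,235,395,275))):
    im=cv2.imread('pics/'+f);h=cv2.cvtColor(im,cv2.COLOR_BGR2HSV);m=cv2.inRange(h,(80,70,50),(102,255,255));k=np.zeros_like(m);k[b[1]:b[3],b[0]:b[2]]=m[b[1]:b[3],b[0]:b[2]]
    pts=cv2.findNonZero(k);print(n,cv2.minAreaRect(pts),len(pts))
```

```text
[ 0.7016113  -0.12749032  0.025     ] [ 0.69767606 -0.13191069  0.025     ]
[ 0.70035044 -0.12276588  0.03      ] [ 0.69670736 -0.1311108   0.03      ]
[ 0.69908957 -0.11804144  0.035     ] [ 0.69573866 -0.13031091  0.035     ]
top ((368.2500305175781, 152.25001525878906), (34.64822769165039, 18.384775161743164), 45.0) 473
side ((368.3000183105469, 254.10003662109375), (14.758047103881836, 33.541019439697266), 63.43495178222656) 257
```

Run:
```python
from h import *
obs=[('top',368.6,152.4),('side',368.3,254),('wrist',314.2,159)]
A=np.zeros((3,3));b=np.zeros(3)
for n,u,v in obs:
    c,d=ray(n,u,v);d/=np.linalg.norm(d);w=1/{'top':1.0,'side':.97,'wrist':.35}[n]**2*(.3 if n=='wrist' else 1);M=np.eye(3)-np.outer(d,d);A+=w*M;b+=w*M@c
X=np.linalg.solve(A,b);print(X)
for n,u,v in obs:print(n,proj(n,X),u,v)
print(tri('top',obs[0][1:],'side',obs[1][1:]))
s=readout.observe();R=Ro.from_rotvec(s['ee_rot']).as_matrix();p=s['position'];z=R[:,2];k=(X-p)@z;print(k-.1015,R.T@(X-p-z*k)*100)
```

```text
[ 0.69940931 -0.12668204  0.02726296]
top (np.float64(367.3841099173435), np.float64(151.75033589149908)) 368.6 152.4
side (np.float64(369.23442119688207), np.float64(254.51901907472742)) 368.3 254
wrist (np.float64(314.5341157081278), np.float64(160.38915308441136)) 314.2 159
(array([ 0.69677833, -0.12938839,  0.03064462]), np.float64(0.00022500984884332744))
0.15204411182166758 [ 4.56648562e-01 -5.03089873e-01  2.28947554e-15]
```

Request:
drive_tool([
  [[0, 0, 0], [0.3, -0.3, 0], -1],
  [[0, 0, 0], [0.3, -0.3, 0], -1],
  [[0, 0, 0], [0.3, -0.3, 0], -1],
  [[0, 0, 0], [0.3, -0.3, 0], -1],
  [[0, 0, 0], [0.3, -0.3, 0], -1],
  [[0, 0, 0], [0.3, -0.3, 0], -1],
  [[0, 0, 0], [0.3, -0.3, 0], -1],
  [[0, 0, 0], [0.3, -0.3, 0], -1],
])

```text
clock: 14.57
position: [0.6094, 0.0272, 0.2076]
ee_rot: [2.325, 0.486, 0.304]
force: [-1.4, -0.8, -1.5]
width: 0.323
gripper_force: 30.0
```

```bash
python3 chk.py
python3 - <<'E'
from h import *
print(job.sign_off())
E
```

```text
[0.609 0.027 0.208] [ 0.351 -0.615 -0.706] 0.3227933383699988 [-1.398 -0.767 -1.476] [-0.258  0.491 -0.447  1.892  1.063  1.255 -2.435] [-0.    -0.    -0.     0.001 -0.001  0.    -0.001]
tilt 45.09406163302318 d 0.14915461257218235 miss tool [ 0.003 -0.004 -0.   ]
the job is handed in; nothing more can be done
None
```

I handed the job in at 14.6 s, holding the scanner still at 45° about 15 cm from the tin lid, aimed within about 5 mm of its middle, after pressing and releasing green and then blue. One doubt: during an earlier, abandoned tilt, joint 6 read 0.119 rad against its 0.12 rad lower limit, and the hand-in gave no verdict, so I don't know whether that counts against it.

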